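Set and lock the sample number on the lab counter

TASK

Turn the rubber-rimmed drum of the bench counter gently until the number 4 stands centred in the small window, then push the lock bolt by its black knob fully home so that it holds the drum there. Do not force the drum or the bolt, leave the things around the counter alone, and let go at the end.

Things in the scene. Friction and masses are not known exactly. Their poses are not given: they have to be found in the camera images.
- counter: Blue-grey desk counter fixed to the bench, box 130 mm (x) by 200 mm (y -62 to +138), deck 85 mm high. Origin on the bench under the middle of the drum's tread; x from the operator's side (six black keys on that face) to the far side, y to the lock bolt, z up. Along y on top: window hood -62..-26, rubber tread -22..22, steel teeth 22..31, bolt guide 38..58 (103 mm high), bolt knob.
- drum_carriage: Sprung cradle of the drum; origin on the drum's axis (which lies along the counter's y), 60 mm above the bench at rest. Pressed down it yields from about 3 N, then 6 N per mm, to a stop 5 mm down. More than 16 N on drum or cradle is forcing it.
- drum (a joint): Angle of the drum (rad). Number n (0-9, black, 16 mm high, upright seen from the counter's -x side) is centred in the window at n x 0.6283; 4 is at 2.513. Starts between 0 and 1.7, stops at 0 and 5.655. Grows as the drum's top moves to +x. Stiff: about 4 N along the tread turns it (pressing some 10 N with fingertips drawn along x; rubber grip varies, it may slip); stays where left.
- tread_mid (a point): Nominal top of the rubber tread, mid-width, 105 mm above the bench, fixed to the counter; axes as counter. Tread 44 mm wide, radius 45 mm, out of true: its real top is up to 3 mm higher or lower and changes as the drum turns, so feel for it. The tread stands 20 mm above the deck, with free space 60 mm either way along x above 87 mm.
- window (a point): Centre of the window in the top of the hood: opening 22 mm (x) by 25 mm (y), 109 mm above the bench, black index lines at its two y sides. The white band with the numbers turns below it; hood 96 mm long in x.
- lock_bolt (a joint): Travel of the lock bolt (m) towards the counter's -y: 0 out, 0.017 home at its stop; starts 0 to 0.003, rubs with 2.5 N. Its round 10 mm nose enters between two teeth on the drum's end; a gap faces it when a number is centred. It meets the teeth at 6 to 10 mm; up to about 0.09 rad off centre, 10 to 18 N draw the drum into line, further off it stops short: then turn the drum nearer and push again.
- knob_mid (a point): On the axis of the lock bolt's upright black knob (cylinder 16 mm across), 114 mm above the bench, 18 mm below the knob's top and 24 mm above its foot; 88 mm to +y of the counter's origin with the bolt out; moves with the bolt. Axes as counter. About 40 mm of free deck on its +y side to push from. More than 25 N on knob or bolt is forcing it.
- tube_rack: Bystander: white rack 65 x 150 mm, 86 mm high with four tubes; origin under its centre. Leave alone.
- stain_bottle: Bystander: amber bottle 56 mm across, 110 mm high; origin under its centre. Leave alone.
- specimen_jar: Bystander: white jar 60 mm across, 65 mm high; origin under its centre. Leave alone.

How it is judged:
On the way, in this order (a step that is already met when the one before it is completed fails the run):
1. the number 4 stands in the window, the bolt still out (value of joint drum between 2.363 and 2.663 rad and value of joint lock_bolt below 0.006 m and contact force between each of the arm, the fingers and drum_carriage below 0.5 N), for 0.2 s.
2. the bolt is home between the teeth with the 4 in the window (value of joint drum between 2.433 and 2.593 rad and value of joint lock_bolt above 0.0155 m), for 0.2 s.
At the end, for the whole second after the job is handed in: The drum rests with the 4 centred in the window (joint drum 2.513 within 0.08 rad) and the lock bolt is home (joint lock_bolt above 15.5 mm of 17) (all of step 2 and velocity of joint drum between -0.05 and 0.05 rad/s); the robot touches nothing.
It fails at once if the drum is pressed with more than 16 N (contact force between any of the arm, the fingers and drum_carriage above 16 N).
It fails at once if the bolt knob is pushed with more than 25 N (contact force between any of the arm, the fingers and lock_bolt above 25 N).
It fails at once if a bystander is moved by more than 30 mm (distance of any of tube_rack, stain_bottle, specimen_jar from where it was at the start of the episode above 0.03 m).
It also fails if it takes over 72 s, if anything falls off the work surface, if the arm or the gripper's body presses on something with over 40 N, if the wrist force passes 120 N, or if a joint passes its speed limit or range.

ROBOT

A 7-joint arm with a two-finger parallel gripper is mounted at the origin on the work surface. World frame = base frame: x ahead of the robot, y to its left, z up, the work surface at z = 0. Lengths are in m, angles in rad, forces in N, time in s.
With the tool pointing down it reaches from about 0.425 to 0.925 m from the base axis. Payload 6.8 kg.
Tool frame: the origin (TCP) lies on the front face of the gripper's body, between the roots of the fingers; the fingertips stand 73 mm ahead of it and the grasp point (between the pads) lies 54 mm ahead of it (bot.finger_overhang is the z of the fingertips in the tool frame, in m); z points along the fingers, y is the line along which they close (so a half turn about z gives the same grasp; the last joint's range is limited). The gripper opens to 85 mm and grips with 20 to 120 N. Pads are 22 mm wide; open, the fingers measure 114 mm over their backs; the gripper's body (76 mm by 85 mm) begins 54 mm behind the grasp point. The pads swing forward as they close: fully open they stand 13 mm farther back than shut.
Start: joints at [-1.335, 0.477, 0.022, 1.555, -0.011, 1.109, -0.083], TCP at [0.228, 0.636, 0.304] pointing down, gripper open.
Joint ranges: [-2.96, 2.96], [-0.34, 2.1], [-1.41, 1.46], [0.24, 2.44], [-1.37, 4.51], [0.17, 1.92], [-2.96, 2.96]. Speed limits (rad/s): [2.39, 2.39, 3.14, 3.14, 3.14, 3.14, 3.14].

INTERFACE

Orientations are given as a unit quaternion [w, x, y, z].
In Python, from station import bot gives the robot as it stands.
- The arm moves only by the tool servo_tool, never from a script. Its argument "motion" is one flat list of numbers, 7 for each row, row after row: the shift along the tool's x, y, z as a fraction of full scale, then the turn, a rotation vector about the tool's x, y, z as a fraction of full scale, then the closure, from 0 (fully open) to 1 (shut). In form: [tx, ty, tz, ax, ay, az, gripper, tx, ty, tz, ax, ay, az, gripper, ...]. A call has 1 to 5 rows; each row shifts and turns the commanded pose from where the row before left it, along the tool's axes as they then stand; what a row does not reach is not made up. Full scale, the value 1, is 0.02 m for a shift and 0.15 rad for a turn. A row lasts 1/8 s, in which the tool goes at most 62.5 mm and 10.7 degrees, less where a joint would pass 70% of its speed; a pose out of reach is approached as far as the arm can. A call with a number of a shift or a turn outside -1 to 1 is refused whole. A call with a gripper value outside its range is refused whole. The fingers move at their own pace and stop on an object; "grip_force" is the grip in N (left out, the last holds). Time passes only in rows, so rows that do not move let the fingers close. It gives the time, the measured TCP pose, the force, the opening and the grip force at its end, in the units of the state.
- bot.get_obs(): the state, without advancing time (a new reading comes with each control period).
- bot.read_camera(name): name is "scene" or "side" or "wrist"; returns the picture (400x640x3 uint8, red, green, blue); there is no depth.
- bot.get_calibration(name): a dict with "mtx" (3x3 intrinsics, pixels), "k1" (the pictures are not rectified: a ray, as slopes to the right and down, at radius r is drawn at 1 + k1 r^2 times it, then the intrinsics apply), "rvec" (rotation vector, rad) and "tvec" (3), from world to camera coordinates, as OpenCV has them. Camera axes: x right, y down, z forward; pixel columns grow to the right and rows downward; lengths in m; the calibration is good to about 2 mm. A picture is of the moment at which its call begins: read the wrist's pose just before it. get_calibration takes no time and is no camera call; for the wrist camera it gives the pose at the moment of the call.
- bot.hand_in(): hands the job in; it is judged then, once.
Trained networks look in the newest picture that a camera, given by its name, has taken for a name from the list of things; names that differ only in an ending like _2 or _b are one class to them, and where a whole thing is asked for, a point or a joint stands for the part that bears it (a point fixed in the world has none). Each returns a list of dicts, best first, with "p" (0 to 1); they miss things now and then, are a little off and sometimes report something else, mostly with a low value. They report only what shows in the picture. A call takes as long as a camera call.
- bot.boxes_of(camera, name): "uv" ([column, row] in pixels, amid what is visible of it).
The state is a dict: "t": time; "q": joint angles; "joint_vel": joint speeds; "joint_torque": joint torques, N m; "eef_pos": TCP position; "tool_rot": TCP orientation; "contact_force": force on the tool from outside, world axes, zero at the start; "torque": the same for the moment, N m; "gripper_width": opening from 0.0 (shut) to 1.0 (fully open); "grasp_force": force on a finger pad.
Only numpy, scipy, OpenCV 4.12 (cv2) and the standard library are available. Lean on these libraries where they do the work, as an engineer would, in place of code of your own. Each camera call takes 0.05 s, during which the arm holds its last target. There are 200 camera calls.

## Working session

There is one attempt and no reset: what is moved stays moved. The work goes in short steps, Python scripts to look and compute and a tool call to move; the robot and the scene stay as the last step left them, time stands still between calls to the robot, and variables do not carry over. Pictures are saved under pics/ and viewed, at most 10 in all, crops included, and the job is handed in when it is done.

Besides the shell and the picture viewer there is one more tool, called after ">>>" as name(argument=value, ...) on one line, values as JSON. servo_tool: Moves the arm, as the interface text tells. Shift numbers are shares of 0.02 m and turn numbers shares of 0.15 rad, none past 1 either way. Its arguments: {"type":"object","properties":{"motion":{"type":"array","items":{"type":"number","minimum":-1,"maximum":1}},"grip_force":{"type":"number"}},"required":["motion"]}

```bash
mkdir -p pics; python3 - <<'E'
from station import bot
import cv2,numpy as np
o=bot.get_obs();print({k:np.round(v,3) for k,v in o.items()})
ims=[]
for c in["scene","side","wrist"]:
    im=bot.read_camera(c);ims.append(im)
    k=bot.get_calibration(c);print(c,np.round(k['mtx'],1).tolist(),k['k1'],np.round(k['rvec'],4),np.round(k['tvec'],4))
    for n in["counter","lock_bolt","knob_mid","window","tread_mid","drum","tube_rack","stain_bottle","specimen_jar"]:
        try:print(n,[(np.round(d['uv']).tolist(),round(d['p'],2)) for d in bot.boxes_of(c,n)[:2]])
        except Exception as e:print(n,e)
    cv2.imwrite(f"pics/{c}0.png",im[:,:,::-1])
v=np.vstack([ims[0],ims[1]])
cv2.imwrite("pics/a.png",cv2.resize(v,(480,600))[:,:,::-1])
E
```

```text
{'t': np.float64(0.0), 'q': array([-1.335,  0.478,  0.022,  1.556, -0.012,  1.109, -0.083]), 'joint_vel': array([ 0.   , -0.001,  0.001, -0.002, -0.   ,  0.   ,  0.001]), 'joint_torque': array([-0.0000e+00, -5.9646e+01,  1.6080e+00, -2.8119e+01,  1.3000e-02,
        1.0000e-02, -0.0000e+00]), 'eef_pos': array([0.227, 0.635, 0.303]), 'tool_rot': array([-0.   ,  0.171,  0.985, -0.001]), 'contact_force': array([-0.471,  0.179,  0.409]), 'torque': array([ 0.01 ,  0.051, -0.018]), 'grasp_force': np.float64(0.0), 'gripper_width': np.float64(0.994)}
scene [[414.8, 0.0, 325.1], [0.0, 414.8, 196.6], [0.0, 0.0, 1.0]] -0.05535870779229413 [ 1.4737  1.8926 -0.9561] [ 0.135  -0.2583  1.2857]
counter [([385.0, 212.0], 0.74)]
lock_bolt [([409.0, 196.0], 0.58)]
knob_mid [([412.0, 195.0], 0.79)]
window [([384.0, 214.0], 0.56)]
tread_mid [([386.0, 214.0], 0.9)]
drum [([370.0, 192.0], 0.84)]
tube_rack [([288.0, 176.0], 0.67)]
stain_bottle [([382.0, 285.0], 0.84)]
specimen_jar [([310.0, 254.0], 0.77)]
side [[507.1, 0.0, 319.6], [0.0, 507.1, 194.8], [0.0, 0.0, 1.0]] 0.013342575757195099 [ 0.2488 -2.8602  1.1384] [0.5909 0.1443 1.018 ]
counter [([341.0, 264.0], 0.56)]
lock_bolt [([329.0, 259.0], 0.53)]
knob_mid [([327.0, 260.0], 0.78)]
window [([341.0, 267.0], 0.97)]
tread_mid [([342.0, 264.0], 0.65)]
drum [([355.0, 235.0], 0.95)]
tube_rack [([395.0, 189.0], 0.76)]
stain_bottle [([246.0, 255.0], 0.68), ([356.0, 235.0], 0.44)]
specimen_jar [([287.0, 211.0], 0.88)]
wrist [[346.8, 0.0, 322.6], [0.0, 346.8, 203.9], [0.0, 0.0, 1.0]] -0.0010229290841364542 [-2.3443 -1.6516 -0.2666] [-0.6759 -0.0406  0.3808]
counter []
lock_bolt []
knob_mid []
window []
tread_mid []
drum []
tube_rack []
stain_bottle []
specimen_jar []
```

```bash
cat > h.py <<'E'
import numpy as np,cv2
from station import bot
def cal(c):
    k=bot.get_calibration(c);return np.array(k['mtx']),np.array([k['k1'],0,0,0.]),np.array(k['rvec']),np.array(k['tvec'])
def proj(c,P,k=None):
    M,D,r,t=k or cal(c);return cv2.projectPoints(np.array(P,float).reshape(-1,1,3),r,t,M,D)[0][:,0]
def onz(c,uv,z,k=None):
    M,D,r,t=k or cal(c);n=cv2.undistortPoints(np.array(uv,float).reshape(-1,1,2),M,D)[:,0]
    R=cv2.Rodrigues(r)[0];d=np.c_[n,np.ones(len(n))]@R;C=-R.T@t.ravel()
    return C+d*((z-C[2])/d[:,2])[:,None]
E
python3 - <<'E'
from h import *
for n,a,b,z in [("knob",(412,195),(327,260),.114),("drum",(370,192),(355,235),.10),("rack",(288,176),(395,189),.06),("bottle",(382,285),(246,255),.06),("jar",(310,254),(287,211),.04)]:
    print(n,onz("scene",a,z).round(3),onz("side",b,z).round(3))
a=cv2.imread("pics/scene0.png")[110:330,230:470];b=cv2.imread("pics/side0.png")[130:330,220:460]
s=lambda i:cv2.resize(i,None,fx=1.6,fy=1.6,interpolation=3)
a,b=cv2.resize(a,(390,358),interpolation=3),cv2.resize(b,(390,325),interpolation=3)
cv2.imwrite("pics/b.png",np.hstack([a,cv2.copyMakeBorder(b,0,33,0,0,0)]))
E
```

```text
knob [[0.561 0.165 0.114]] [[0.559 0.167 0.114]]
drum [[0.551 0.088 0.1  ]] [[0.518 0.092 0.1  ]]
rack [[ 0.48 -0.1   0.06]] [[ 0.451 -0.08   0.06 ]]
bottle [[0.737 0.14  0.06 ]] [[0.716 0.144 0.06 ]]
jar [[0.679 0.005 0.04 ]] [[0.668 0.005 0.04 ]]
```

View pics/b.png

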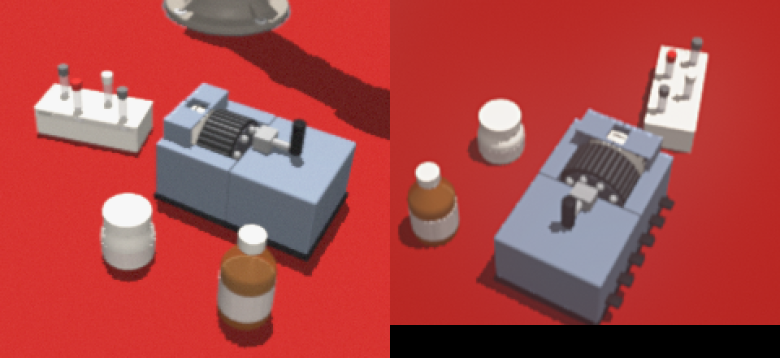

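The view shows the counter with hood at one end and the knob standing on the deck at the other. In the scene picture the deck corners are at about (415,245), (448,201) and (328,198). The keys face the robot side. Bottle and jar are on the far (+x) side and the rack is beyond the hood.

```bash
python3 - <<'E'
from h import *
from scipy.optimize import least_squares
S=lambda u,v:(230+u/1.625,110+v/1.625); D=lambda u,v:(220+(u-390)/1.625,130+v/1.625)
obs=[("scene",(.065,.138,.085),S(301,220)),("scene",(-.065,.138,.085),S(354,148)),("scene",(.065,-.062,.085),S(159,145)),
("side",(.065,.138,.085),D(496,236)),("side",(-.065,.138,.085),D(598,284)),("side",(-.065,-.062,.085),D(672,165)),
("scene",(0,.087,.132),S(298,122)),("side",(0,.087,.132),D(568,197)),("scene",(0,.087,.114),(412,195)),("side",(0,.087,.114),(327,260))]
K={c:cal(c) for c in("scene","side")}
def W(p,l):
    c,s=np.cos(p[2]),np.sin(p[2]);return [p[0]+c*l[0]-s*l[1],p[1]+s*l[0]+c*l[1],l[2]]
f=lambda p:np.concatenate([proj(c,W(p,l),K[c])[0]-uv for c,l,uv in obs])
r=least_squares(f,[.54,.08,-.2],loss='soft_l1');print(r.x.round(4),f(r.x).reshape(-1,2).round(1).tolist())
print(bot.get_obs()['t'])
for c in K:
    im=cv2.imread(f"pics/{c}0.png")
    print(c,proj(c,[W(r.x,(0,-.044,.109)),W(r.x,(0,0,.105)),W(r.x,(0,.088,.114))]).round().tolist())
E
```

```text
[ 0.5294  0.0826 -0.3327] [[6.8, -8.9], [0.6, -2.9], [-4.2, -1.2], [-3.8, -0.6], [-0.7, 1.4], [0.4, -5.3], [-0.2, 0.9], [-1.4, 1.5], [-0.1, -0.9], [0.9, -1.0]]
1.5
scene [[350.0, 175.0], [369.0, 183.0], [412.0, 194.0]]
side [[360.0, 212.0], [350.0, 229.0], [328.0, 259.0]]
```

>>> servo_tool(motion=[-1, -0.9, 0, 0, 0, 0, 1, -1, -0.9, 0, 0, 0, 0, 1, -1, -0.9, 0, 0, 0, 0, 1, -1, -0.9, 0, 0, 0, 0, 1, -1, -0.9, 0, 0, 0, 0, 1], grip_force=30)

```text
t: 2.12
eef_pos: [0.2918, 0.5162, 0.304]
tool_rot: [0.0, 0.171, 0.985, 0.0]
contact_force: [0.1, -0.5, -0.4]
gripper_width: -0.001
grasp_force: 0.0
```

>>> servo_tool(motion=[-1, -0.9, 0, 0, 0, 0, 1, -1, -0.9, 0, 0, 0, 0, 1, -1, -0.9, 0, 0, 0, 0, 1, -1, -0.9, 0, 0, 0, 0, 1, -1, -0.9, 0, 0, 0, 0, 1])

```text
t: 2.75
eef_pos: [0.3557, 0.3974, 0.3041]
tool_rot: [0.0, 0.171, 0.985, 0.0]
contact_force: [-0.7, -0.5, 0.7]
gripper_width: 0.0
grasp_force: 0.0
```

>>> servo_tool(motion=[-1, -0.9, 0, 0, 0, 0, 1, -1, -0.9, 0, 0, 0, 0, 1, -1, -0.9, 0, 0, 0, 0, 1, -1, -0.9, 0, 0, 0, 0, 1, -1, -0.9, 0, 0, 0, 0, 1])

```text
t: 3.38
eef_pos: [0.4194, 0.279, 0.3041]
tool_rot: [0.0, 0.171, 0.985, 0.0]
contact_force: [1.0, -0.0, -0.3]
gripper_width: -0.004
grasp_force: 0.0
```

>>> servo_tool(motion=[-1, -0.9, 0, 0, 0, 0, 1, -1, -0.9, 0, 0, 0, 0, 1, -1, -0.9, 0, 0, 0, 0, 1, -1, -0.9, 0, 0, 0, 0, 1, -1, -0.9, 0, 0, 0, 0, 1])

```text
t: 4.0
eef_pos: [0.4831, 0.1606, 0.304]
tool_rot: [0.0, 0.171, 0.985, 0.0]
contact_force: [-0.7, 0.1, -0.6]
gripper_width: -0.001
grasp_force: 0.0
```

```bash
python3 - <<'E'
from h import *
o=bot.get_obs();print(o['t'],o['eef_pos'],o['tool_rot'],o['contact_force'])
M,D,r,t=cal("wrist");R=cv2.Rodrigues(r)[0];print("cam",-R.T@t,"axes",R.round(2).tolist())
im=bot.read_camera("wrist");cv2.imwrite("pics/w1.png",im[:,:,::-1])
for n in["knob_mid","window","tread_mid","drum"]:print(n,[(np.round(d['uv']).tolist(),round(d['p'],2)) for d in bot.boxes_of("wrist",n)[:2]])
E
```

```text
4.0 [0.48305508 0.16059866 0.30404821] [1.13211582e-04 1.71060284e-01 9.85260540e-01 1.88396950e-04] [-0.72786056  0.12069144 -0.5709662 ]
cam [0.40639984 0.18893162 0.37420525] axes [[0.34, 0.94, 0.0], [0.89, -0.32, 0.32], [0.3, -0.11, -0.95]]
knob_mid [([360.0, 265.0], 0.94)]
window [([286.0, 229.0], 0.98)]
tread_mid [([286.0, 232.0], 0.78)]
drum [([257.0, 253.0], 0.91)]
```

View pics/w1.png

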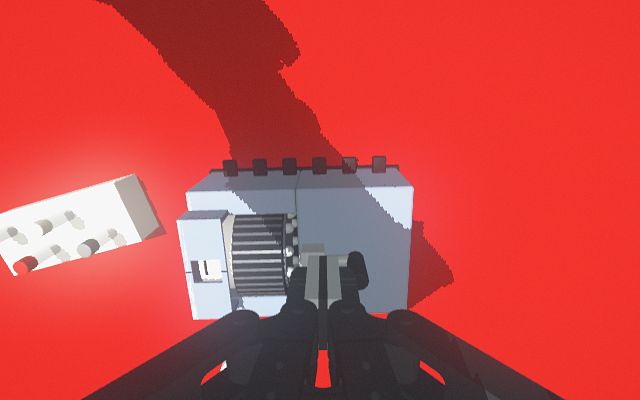

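Wrist view: the counter is nearly square to the image. Window at about (205,270), tread columns 231–285, right deck corners (413,186) and (408,307), hood corner (179,217), knob near (358,268). I'll zoom in.

```bash
python3 - <<'E'
import cv2
im=cv2.imread("pics/w1.png")[155:325,170:430]
cv2.imwrite("pics/w1c.png",cv2.resize(im,(780,510),interpolation=2))
E
```

```text
(no output)
```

View pics/w1c.png

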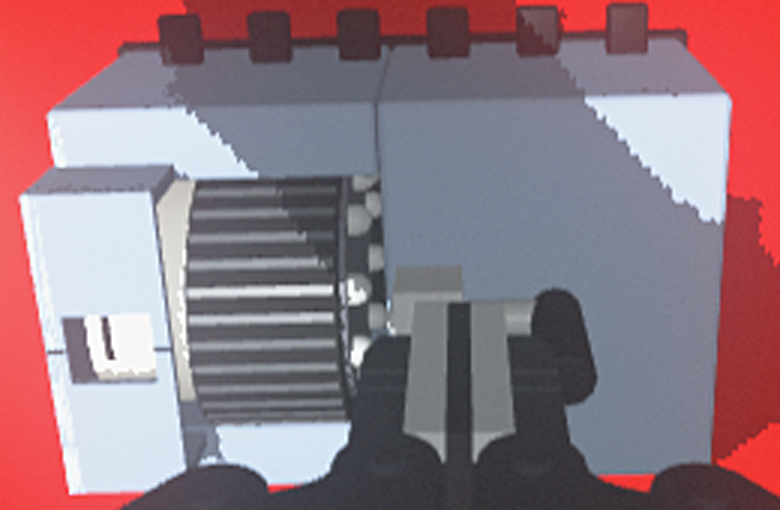

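```bash
python3 - <<'E'
from h import *
from scipy.optimize import least_squares
Z=lambda u,v:(170+u/3,155+v/3)
obs=[((-.065,-.062,.085),Z(47,111)),((-.065,.138,.085),Z(731,98)),((.065,.138,.085),Z(712,470)),((-.048,-.062,.109),Z(22,195)),((-.048,-.026,.109),Z(155,190)),((0,-.044,.109),Z(111,349)),((.048,-.062,.109),Z(70,494))]
k=cal("wrist");K={c:cal(c) for c in("scene","side")}
def W(p,l):
    c,s=np.cos(p[2]),np.sin(p[2]);return [p[0]+c*l[0]-s*l[1],p[1]+s*l[0]+c*l[1],l[2]]
f=lambda p:np.concatenate([proj("wrist",W(p,l),k)[0]-uv for l,uv in obs])
r=least_squares(f,[.54,.08,-.3],loss='soft_l1');print(r.x.round(4),f(r.x).reshape(-1,2).round(1).tolist())
for c in K: print(c,proj(c,[W(r.x,(0,.088,.114)),W(r.x,(0,.087,.132)),W(r.x,(0,-.044,.109))],K[c]).round(1).tolist())
o=bot.get_obs();R=np.array([[-.9415,.337],[.337,.9415]])
print("to tread (tool mm)",(R@(np.array(W(r.x,(-.012,0,0)))[:2]-o['eef_pos'][:2])*1000).round(1),"yaw err",r.x[2]-(np.arctan2(.9415,.337)-np.pi/2))
E
```

```text
[ 0.5266  0.0882 -0.3208] [[-0.5, -0.2], [2.3, -0.8], [0.3, 2.8], [-0.1, -0.0], [-0.5, 0.7], [-0.4, 0.3], [0.2, -0.6]]
scene [[415.9, 193.6], [416.6, 185.3], [352.5, 174.3]]
side [[329.2, 262.4], [329.7, 255.8], [361.1, 213.9]]
to tread (tool mm) [-54.6 -55.1] yaw err 0.022956563816343423
```

>>> servo_tool(motion=[-0.5, -0.57, 0.8, 0, 0, -0.13, 1, -0.5, -0.57, 1, 0, 0, 0, 1, -0.5, -0.57, 1, 0, 0, 0, 1, -0.5, -0.57, 1, 0, 0, 0, 1, -0.5, -0.57, 1, 0, 0, 0, 1])

```text
t: 4.88
eef_pos: [0.5115, 0.0928, 0.2073]
tool_rot: [-0.0, 0.16, 0.987, 0.0]
contact_force: [-0.1, 0.1, -0.1]
gripper_width: 0.002
grasp_force: 0.0
```

```bash
cat > look.py <<'E'
from h import *
import sys
p=np.array([.527,.0875,-.321])
def C(P):
    c,s=np.cos(p[2]),np.sin(p[2]);d=np.array(P)[:2]-p[:2];return np.array([c*d[0]+s*d[1],-s*d[0]+c*d[1],P[2]])
if __name__=="__main__":
    o=bot.get_obs();print(o['t'],"tip in counter mm",((C(o['eef_pos'])-[0,0,bot.finger_overhang])*1000).round(1),"F",o['contact_force'].round(1),o['tool_rot'].round(3),bot.finger_overhang)
    if len(sys.argv)>2:
        c,n=sys.argv[1:3];im=bot.read_camera(c)[:,:,::-1]
        u,v,w,h,s=map(int,sys.argv[3:8]);cv2.imwrite(f"pics/{n}.png",cv2.resize(im[v:v+h,u:u+w],None,fx=s,fy=s,interpolation=2))
E
python3 look.py wrist w2 0 0 640 400 1
```

```text
4.875 tip in counter mm [-1.630e+01  1.000e-01  1.347e+02] F [-0.1  0.1 -0.1] [-0.     0.16   0.987  0.   ] 0.0726
```

View pics/w2.png

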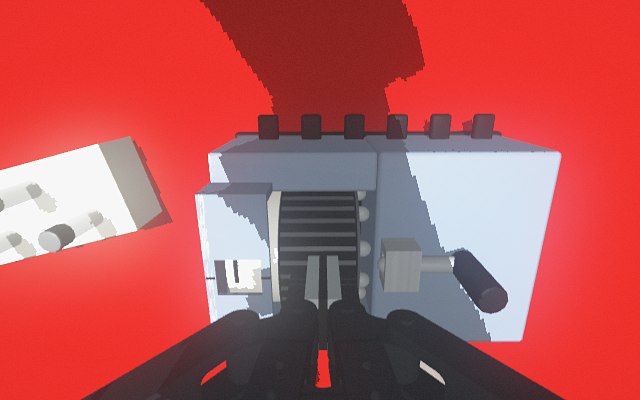

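Fingers are centred on the tread (columns 278–356, fingers at about 321), and the window at (238,277) stays visible. Now I'll feel downwards.

>>> servo_tool(motion=[0, 0, 0.7, 0, 0, 0, 1, 0, 0, 0.55, 0, 0, 0, 1, 0, 0, 0, 0, 0, 0, 1])

```text
t: 5.3
eef_pos: [0.5111, 0.0925, 0.1822]
tool_rot: [-0.001, 0.161, 0.987, -0.0]
contact_force: [0.2, 0.6, -0.1]
gripper_width: -0.003
grasp_force: 0.0
```

>>> servo_tool(motion=[0, 0, 0.05, 0, 0, 0, 1, 0, 0, 0.05, 0, 0, 0, 1])

```text
t: 5.55
eef_pos: [0.512, 0.0919, 0.1813]
tool_rot: [0.0, 0.161, 0.987, 0.0]
contact_force: [0.5, 0.5, -0.5]
gripper_width: -0.001
grasp_force: 0.0
```

>>> servo_tool(motion=[0, 0, 0.05, 0, 0, 0, 1, 0, 0, 0.05, 0, 0, 0, 1])

```text
t: 5.8
eef_pos: [0.5118, 0.0917, 0.179]
tool_rot: [0.0, 0.161, 0.987, 0.0]
contact_force: [-0.5, 0.6, -0.2]
gripper_width: -0.001
grasp_force: 0.0
```

>>> servo_tool(motion=[0, 0, 0.05, 0, 0, 0, 1, 0, 0, 0, 0, 0, 0, 1])

```text
t: 6.05
eef_pos: [0.5118, 0.0917, 0.1779]
tool_rot: [0.0, 0.161, 0.987, 0.0]
contact_force: [0.5, 0.6, 0.5]
gripper_width: -0.001
grasp_force: 0.3
```

>>> servo_tool(motion=[0, 0, 0.04, 0, 0, 0, 1, 0, 0, 0, 0, 0, 0, 1])

```text
t: 6.3
eef_pos: [0.5118, 0.0917, 0.1774]
tool_rot: [0.0, 0.161, 0.987, 0.0]
contact_force: [-1.2, -0.2, 3.9]
gripper_width: -0.002
grasp_force: 2.5
```

>>> servo_tool(motion=[0, 0, 0.03, 0, 0, 0, 1, 0, 0, 0, 0, 0, 0, 1])

```text
t: 6.55
eef_pos: [0.5119, 0.0917, 0.1769]
tool_rot: [0.0, 0.161, 0.987, 0.0]
contact_force: [-2.7, -0.9, 6.2]
gripper_width: -0.002
grasp_force: 3.6
```

>>> servo_tool(motion=[0, 0, 0.025, 0, 0, 0, 1, 0, 0, 0, 0, 0, 0, 1])

```text
t: 6.8
eef_pos: [0.5119, 0.0917, 0.1766]
tool_rot: [0.0, 0.162, 0.987, 0.0]
contact_force: [-2.5, 0.1, 8.1]
gripper_width: 0.002
grasp_force: 4.4
```

>>> servo_tool(motion=[-0.1, 0, 0, 0, 0, 0, 1, -0.1, 0, 0, 0, 0, 0, 1])

```text
t: 7.05
eef_pos: [0.5147, 0.0908, 0.1764]
tool_rot: [-0.001, 0.161, 0.987, 0.0]
contact_force: [-5.7, 0.1, 11.5]
gripper_width: 0.004
grasp_force: 6.4
```

>>> servo_tool(motion=[-0.1, 0, 0, 0, 0, 0, 1, -0.1, 0, 0, 0, 0, 0, 1])

```text
t: 7.3
eef_pos: [0.519, 0.0894, 0.1767]
tool_rot: [-0.0, 0.161, 0.987, 0.0]
contact_force: [-4.6, -0.8, 12.5]
gripper_width: 0.003
grasp_force: 6.5
```

```bash
python3 look.py wrist w3 190 230 120 80 4
```

```text
7.3 tip in counter mm [ -8.2  -0.8 104.1] F [-4.6 -0.8 12.5] [-0.     0.161  0.987  0.   ] 0.0726
```

View pics/w3.png

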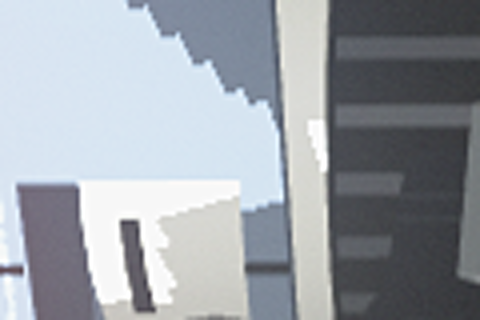

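Image shows the 1 moved down to about the index line (crop row 268), so the drum turns with the finger. Force is 13 N, so I'll ease off slightly and go on.

>>> servo_tool(motion=[-0.1, 0, -0.012, 0, 0, 0, 1, -0.15, 0, 0, 0, 0, 0, 1, -0.1, 0, 0, 0, 0, 0, 1])

```text
t: 7.72
eef_pos: [0.5262, 0.087, 0.1771]
tool_rot: [0.0, 0.161, 0.987, 0.0]
contact_force: [-2.8, -0.0, 10.7]
gripper_width: 0.001
grasp_force: 5.3
```

>>> servo_tool(motion=[-0.15, 0, 0, 0, 0, 0, 1, -0.15, 0, 0, 0, 0, 0, 1])

```text
t: 7.98
eef_pos: [0.5317, 0.0851, 0.1769]
tool_rot: [-0.0, 0.161, 0.987, 0.0]
contact_force: [-3.1, 0.8, 9.8]
gripper_width: -0.002
grasp_force: 4.7
```

>>> servo_tool(motion=[-0.15, 0, 0.01, 0, 0, 0, 1, -0.15, 0, 0, 0, 0, 0, 1])

```text
t: 8.22
eef_pos: [0.5373, 0.0832, 0.1766]
tool_rot: [-0.0, 0.161, 0.987, 0.0]
contact_force: [-4.3, -0.7, 8.9]
gripper_width: 0.001
grasp_force: 4.4
```

>>> servo_tool(motion=[-0.15, 0, 0.015, 0, 0, 0, 1, -0.15, 0, 0.01, 0, 0, 0, 1])

```text
t: 8.48
eef_pos: [0.5431, 0.0814, 0.1761]
tool_rot: [-0.0, 0.161, 0.987, 0.0]
contact_force: [-2.7, -0.1, 7.3]
gripper_width: 0.001
grasp_force: 3.5
```

```bash
python3 look.py wrist w4 150 210 170 100 4
```

```text
8.475 tip in counter mm [ 17.2  -0.8 103.5] F [-2.7 -0.1  7.3] [-0.     0.161  0.987  0.   ] 0.0726
```

View pics/w4.png

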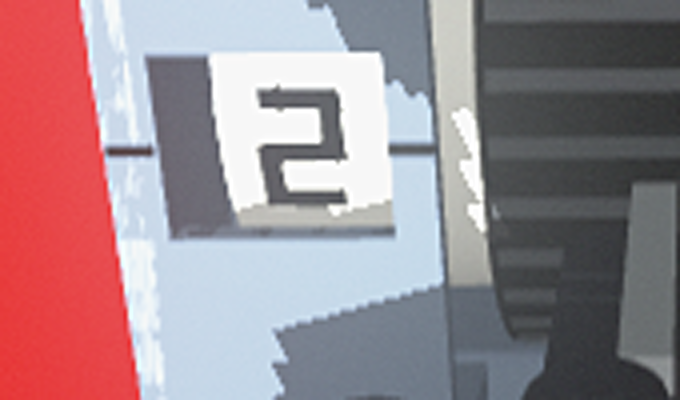

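The 2 is now centred (crop row 147 against the index at 150), so the drum is at about 1.25 rad. Next stroke.

>>> servo_tool(motion=[0, 0, -0.3, 0, 0, 0, 1, 0.87, 0, 0, 0, 0, 0, 1, 0.87, 0, 0, 0, 0, 0, 1, 0, 0, 0.15, 0, 0, 0, 1, 0, 0, 0, 0, 0, 0, 1])

```text
t: 9.15
eef_pos: [0.5098, 0.0924, 0.1784]
tool_rot: [-0.0, 0.161, 0.987, -0.0]
contact_force: [0.1, 0.1, 0.6]
gripper_width: 0.001
grasp_force: 0.0
```

>>> servo_tool(motion=[0, 0, 0.05, 0, 0, 0, 1, 0, 0, 0, 0, 0, 0, 1])

```text
t: 9.4
eef_pos: [0.5103, 0.0921, 0.1774]
tool_rot: [0.0, 0.162, 0.987, -0.0]
contact_force: [-0.1, -1.0, 0.2]
gripper_width: 0.0
grasp_force: 0.0
```

>>> servo_tool(motion=[0, 0, 0.04, 0, 0, 0, 1, 0, 0, 0, 0, 0, 0, 1])

```text
t: 9.65
eef_pos: [0.5101, 0.0922, 0.1767]
tool_rot: [-0.0, 0.162, 0.987, -0.0]
contact_force: [-0.2, -0.8, 0.0]
gripper_width: -0.001
grasp_force: 0.0
```

>>> servo_tool(motion=[0, 0, 0.04, 0, 0, 0, 1, 0, 0, 0, 0, 0, 0, 1])

```text
t: 9.9
eef_pos: [0.51, 0.0923, 0.1759]
tool_rot: [-0.0, 0.161, 0.987, -0.0]
contact_force: [-0.4, -0.1, -0.3]
gripper_width: -0.001
grasp_force: 0.0
```

>>> servo_tool(motion=[0, 0, 0.04, 0, 0, 0, 1, 0, 0, 0, 0, 0, 0, 1])

```text
t: 10.15
eef_pos: [0.5101, 0.0923, 0.1752]
tool_rot: [0.0, 0.161, 0.987, 0.0]
contact_force: [-0.7, 0.1, 0.4]
gripper_width: -0.001
grasp_force: 0.2
```

Touch at about 0.1752.

>>> servo_tool(motion=[0, 0, 0.04, 0, 0, 0, 1, 0, 0, 0, 0, 0, 0, 1])

```text
t: 10.4
eef_pos: [0.5101, 0.0923, 0.1746]
tool_rot: [0.0, 0.161, 0.987, 0.0]
contact_force: [-1.1, -0.9, 5.7]
gripper_width: 0.001
grasp_force: 2.3
```

>>> servo_tool(motion=[0, 0, 0.04, 0, 0, 0, 1, 0, 0, 0, 0, 0, 0, 1])

```text
t: 10.65
eef_pos: [0.5102, 0.0923, 0.174]
tool_rot: [0.0, 0.161, 0.987, 0.0]
contact_force: [-1.9, -0.9, 7.2]
gripper_width: -0.003
grasp_force: 3.8
```

>>> servo_tool(motion=[-0.1, 0, 0.01, 0, 0, 0, 1, -0.1, 0, 0, 0, 0, 0, 1])

```text
t: 10.9
eef_pos: [0.5126, 0.0915, 0.1736]
tool_rot: [-0.002, 0.161, 0.987, 0.0]
contact_force: [-6.5, 1.0, 11.4]
gripper_width: 0.001
grasp_force: 6.7
```

>>> servo_tool(motion=[-0.15, 0, 0, 0, 0, 0, 1, -0.15, 0, 0, 0, 0, 0, 1])

```text
t: 11.15
eef_pos: [0.5191, 0.0894, 0.1741]
tool_rot: [-0.001, 0.161, 0.987, 0.0]
contact_force: [-5.3, -0.5, 14.2]
gripper_width: 0.001
grasp_force: 7.3
```

>>> servo_tool(motion=[-0.15, 0, 0, 0, 0, 0, 1, -0.15, 0, 0, 0, 0, 0, 1])

```text
t: 11.4
eef_pos: [0.5255, 0.0872, 0.1744]
tool_rot: [0.0, 0.162, 0.987, 0.0]
contact_force: [-4.0, -0.7, 12.6]
gripper_width: 0.001
grasp_force: 6.4
```

>>> servo_tool(motion=[-0.15, 0, 0, 0, 0, 0, 1, -0.15, 0, 0, 0, 0, 0, 1])

```text
t: 11.65
eef_pos: [0.5311, 0.0853, 0.1743]
tool_rot: [0.0, 0.162, 0.987, 0.0]
contact_force: [-4.0, 0.4, 11.9]
gripper_width: 0.004
grasp_force: 5.8
```

>>> servo_tool(motion=[-0.15, 0, -0.005, 0, 0, 0, 1, -0.15, 0, 0, 0, 0, 0, 1])

```text
t: 11.9
eef_pos: [0.5366, 0.0835, 0.1742]
tool_rot: [-0.0, 0.161, 0.987, 0.0]
contact_force: [-2.9, -0.1, 9.7]
gripper_width: -0.0
grasp_force: 5.1
```

>>> servo_tool(motion=[-0.15, 0, 0.005, 0, 0, 0, 1, -0.15, 0, 0.005, 0, 0, 0, 1])

```text
t: 12.15
eef_pos: [0.5423, 0.0816, 0.1738]
tool_rot: [-0.0, 0.161, 0.987, 0.0]
contact_force: [-2.3, 1.0, 7.8]
gripper_width: -0.002
grasp_force: 3.8
```

```bash
python3 look.py wrist w5 150 210 170 100 4
```

```text
12.15 tip in counter mm [ 16.3  -0.7 101.2] F [-2.3  1.   7.8] [-0.     0.161  0.987  0.   ] 0.0726
```

View pics/w5.png

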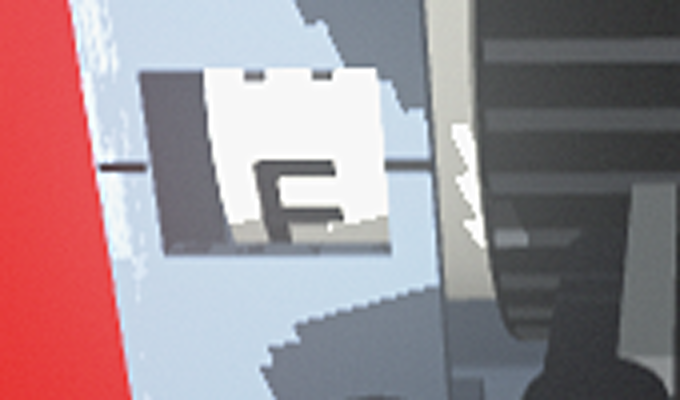

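The 3's lower bar is at the index (row 167) and the 4's top is entering at the upper window edge, so the drum is at about 2.07 rad. About 19 mm of stroke remains.

>>> servo_tool(motion=[0, 0, -0.3, 0, 0, 0, 1, 0.66, 0, 0, 0, 0, 0, 1, 0.66, 0, 0, 0, 0, 0, 1, 0, 0, 0.17, 0, 0, 0, 1, 0, 0, 0, 0, 0, 0, 1])

```text
t: 12.82
eef_pos: [0.517, 0.0899, 0.1755]
tool_rot: [-0.0, 0.161, 0.987, -0.0]
contact_force: [-0.3, 0.2, 0.0]
gripper_width: -0.001
grasp_force: 0.0
```

>>> servo_tool(motion=[0, 0, 0.03, 0, 0, 0, 1, 0, 0, 0, 0, 0, 0, 1])

```text
t: 13.08
eef_pos: [0.5175, 0.0897, 0.1752]
tool_rot: [0.0, 0.162, 0.987, -0.0]
contact_force: [0.7, -0.5, 0.2]
gripper_width: 0.002
grasp_force: 0.0
```

>>> servo_tool(motion=[0, 0, 0.03, 0, 0, 0, 1, 0, 0, 0, 0, 0, 0, 1])

```text
t: 13.32
eef_pos: [0.5175, 0.0898, 0.1749]
tool_rot: [0.0, 0.162, 0.987, 0.0]
contact_force: [-0.9, 0.0, 3.1]
gripper_width: 0.006
grasp_force: 1.6
```

>>> servo_tool(motion=[0, 0, 0.04, 0, 0, 0, 1, 0, 0, 0, 0, 0, 0, 1])

```text
t: 13.58
eef_pos: [0.5175, 0.0897, 0.1742]
tool_rot: [0.0, 0.162, 0.987, 0.0]
contact_force: [-1.2, 0.1, 5.9]
gripper_width: 0.002
grasp_force: 3.2
```

>>> servo_tool(motion=[0, 0, 0.03, 0, 0, 0, 1, 0, 0, 0, 0, 0, 0, 1])

```text
t: 13.82
eef_pos: [0.5175, 0.0897, 0.1738]
tool_rot: [0.0, 0.162, 0.987, 0.0]
contact_force: [-2.0, -1.2, 8.2]
gripper_width: -0.002
grasp_force: 4.2
```

>>> servo_tool(motion=[-0.1, 0, 0, 0, 0, 0, 1, -0.1, 0, 0, 0, 0, 0, 1])

```text
t: 14.08
eef_pos: [0.5204, 0.0888, 0.1736]
tool_rot: [-0.001, 0.161, 0.987, 0.0]
contact_force: [-4.6, -0.3, 10.3]
gripper_width: -0.002
grasp_force: 5.2
```

>>> servo_tool(motion=[-0.13, 0, 0, 0, 0, 0, 1, -0.12, 0, 0, 0, 0, 0, 1])

```text
t: 14.32
eef_pos: [0.5254, 0.0871, 0.1737]
tool_rot: [-0.001, 0.161, 0.987, 0.0]
contact_force: [-3.4, 0.1, 9.5]
gripper_width: -0.001
grasp_force: 4.8
```

>>> servo_tool(motion=[-0.13, 0, 0.005, 0, 0, 0, 1, -0.12, 0, 0, 0, 0, 0, 1])

```text
t: 14.58
eef_pos: [0.5301, 0.0856, 0.1736]
tool_rot: [-0.001, 0.161, 0.987, 0.0]
contact_force: [-4.2, 1.2, 10.0]
gripper_width: -0.001
grasp_force: 4.8
```

>>> servo_tool(motion=[-0.12, 0, 0.005, 0, 0, 0, 1, -0.12, 0, 0, 0, 0, 0, 1])

```text
t: 14.82
eef_pos: [0.5346, 0.0841, 0.1735]
tool_rot: [-0.001, 0.161, 0.987, 0.0]
contact_force: [-3.0, -0.2, 10.1]
gripper_width: -0.001
grasp_force: 4.8
```

```bash
python3 look.py wrist w6 150 210 170 100 4
```

```text
14.825 tip in counter mm [  8.2  -0.8 100.9] F [-3.  -0.2 10.1] [-0.001  0.161  0.987  0.   ] 0.0726
```

View pics/w6.png

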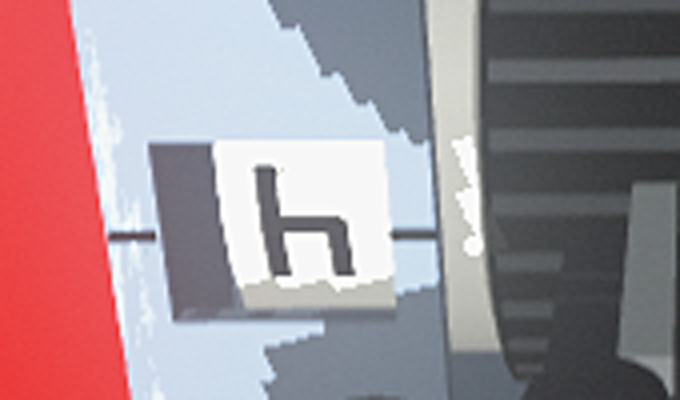

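```bash
python3 - <<'E'
from look import *
def W(l):
    c,s=np.cos(p[2]),np.sin(p[2]);return [p[0]+c*l[0]-s*l[1],p[1]+s*l[0]+c*l[1],l[2]]
L=[(0,-.044,.109),(-.011,-.044,.109),(.011,-.044,.109)]
for zc in(.0585,):
  for R in(.038,.042,.045):
    L+=[(R*np.sin(a),-.044,zc+R*np.cos(a)) for a in(-.1,-.05,0,.05)]
print(((proj("wrist",[W(l) for l in L])-[150,210])*4).round().tolist())
E
```

```text
[[285.0, 225.0], [275.0, 133.0], [294.0, 313.0], [312.0, 143.0], [313.0, 159.0], [314.0, 173.0], [316.0, 188.0], [303.0, 155.0], [304.0, 172.0], [305.0, 189.0], [307.0, 205.0], [295.0, 164.0], [297.0, 183.0], [298.0, 201.0], [300.0, 219.0]]
```

The 4 stands in the window, centre at row 221 against the index at 236; part of that is parallax. I'll lift off and look with the camera directly above the window.

>>> servo_tool(motion=[0, 0, -0.5, 0, 0, 0, 1, 0, 0, -1, 0, 0, 0, 1, -0.6, -0.3, -1, 0, 0, 0, 1, -1, -0.4, 0, 0, 0, 0, 1, -1, -0.4, 0, 0, 0, 0, 1])

```text
t: 15.5
eef_pos: [0.5781, 0.0455, 0.2226]
tool_rot: [-0.0, 0.161, 0.987, -0.0]
contact_force: [0.6, 0.2, 1.0]
gripper_width: 0.004
grasp_force: 0.0
```

>>> servo_tool(motion=[-1, -0.4, 0, 0, 0, 0, 1, 0, 0, 0, 0, 0, 0, 1])

```text
t: 15.75
eef_pos: [0.5948, 0.0302, 0.2222]
tool_rot: [-0.0, 0.163, 0.987, -0.001]
contact_force: [-0.3, 0.6, -0.4]
gripper_width: 0.001
grasp_force: 0.0
```

```bash
python3 - <<'E'
from look import *
def W(l):
    c,s=np.cos(p[2]),np.sin(p[2]);return [p[0]+c*l[0]-s*l[1],p[1]+s*l[0]+c*l[1],l[2]]
k=cal("wrist");R=cv2.Rodrigues(k[2])[0];print("cam",C(-R.T@k[3].ravel()).round(4))
im=bot.read_camera("wrist")[:,:,::-1]
L=[(0,-.044,.109),(-.011,-.044,.109),(.011,-.044,.109),(0,-.044,.102)]
P=proj("wrist",[W(l) for l in L],k);u,v=map(int,P[0]);u=max(u-50,0);v=max(v-40,0)
print(((P-[u,v])*6).round())
cv2.imwrite("pics/w7.png",cv2.resize(im[v:v+80,u:u+100],None,fx=6,fy=6,interpolation=2))
E
```

```text
cam [ 0.0008 -0.0314  0.2924]
[[301. 243.]
 [297. 101.]
 [304. 379.]
 [306. 243.]]
```

View pics/w7.png

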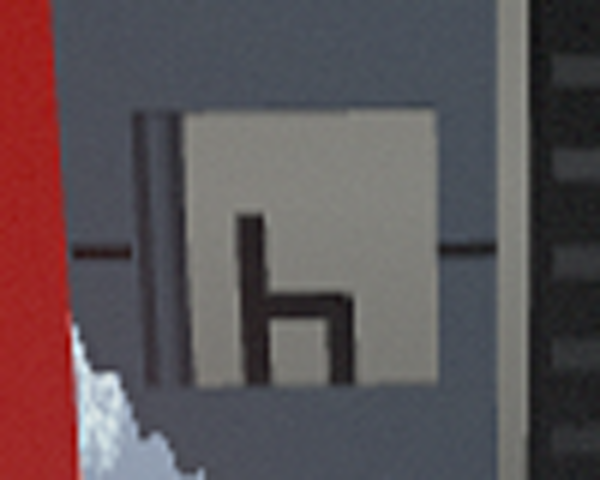

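From directly above, the 4's crossbar is at row 305 and the index at 249: about 4.6 mm too far, so the drum is at about 2.63 rad. I'll turn it back by about 5 mm on the tread.

>>> servo_tool(motion=[1, 0.4, 0, 0, 0, 0, 1, 1, 0.4, 0, 0, 0, 0, 1, 1, 0.4, 0.5, 0, 0, 0, 1, 0.95, 0.4, 0.8, 0, 0, 0, 1, 0, 0, 0.9, 0, 0, 0, 1])

```text
t: 16.42
eef_pos: [0.5263, 0.0912, 0.1789]
tool_rot: [-0.001, 0.159, 0.987, 0.001]
contact_force: [1.0, 0.5, -0.4]
gripper_width: -0.003
grasp_force: 0.0
```

>>> servo_tool(motion=[0, 0, 0, 0, 0, 0, 1])

```text
t: 16.55
eef_pos: [0.5268, 0.0894, 0.1783]
tool_rot: [-0.001, 0.16, 0.987, -0.0]
contact_force: [-0.9, -0.6, 0.1]
gripper_width: -0.002
grasp_force: 0.0
```

>>> servo_tool(motion=[0, 0, 0.06, 0, 0, 0, 1, 0, 0, 0.06, 0, 0, 0, 1, 0, 0, 0, 0, 0, 0, 1])

```text
t: 16.92
eef_pos: [0.5292, 0.0879, 0.177]
tool_rot: [0.0, 0.162, 0.987, 0.0]
contact_force: [0.6, 0.2, -0.4]
gripper_width: 0.002
grasp_force: 0.0
```

>>> servo_tool(motion=[0, 0, 0.04, 0, 0, 0, 1, 0, 0, 0, 0, 0, 0, 1])

```text
t: 17.18
eef_pos: [0.529, 0.0879, 0.1758]
tool_rot: [-0.0, 0.162, 0.987, -0.0]
contact_force: [-0.3, 0.3, -0.5]
gripper_width: 0.003
grasp_force: 0.0
```

>>> servo_tool(motion=[0, 0, 0.03, 0, 0, 0, 1, 0, 0, 0, 0, 0, 0, 1])

```text
t: 17.42
eef_pos: [0.529, 0.088, 0.1751]
tool_rot: [-0.0, 0.161, 0.987, -0.0]
contact_force: [-0.2, -0.7, 0.1]
gripper_width: -0.004
grasp_force: 0.0
```

>>> servo_tool(motion=[0, 0, 0.03, 0, 0, 0, 1, 0, 0, 0, 0, 0, 0, 1])

```text
t: 17.68
eef_pos: [0.5291, 0.088, 0.1748]
tool_rot: [0.0, 0.161, 0.987, 0.0]
contact_force: [-0.1, 0.5, 3.0]
gripper_width: 0.002
grasp_force: 0.8
```

>>> servo_tool(motion=[0, 0, 0.04, 0, 0, 0, 1, 0, 0, 0, 0, 0, 0, 1])

```text
t: 17.92
eef_pos: [0.5291, 0.088, 0.1742]
tool_rot: [0.0, 0.161, 0.987, 0.0]
contact_force: [-2.0, -0.4, 5.4]
gripper_width: 0.0
grasp_force: 3.0
```

>>> servo_tool(motion=[0, 0, 0.03, 0, 0, 0, 1, 0, 0, 0, 0, 0, 0, 1])

```text
t: 18.18
eef_pos: [0.5292, 0.088, 0.1738]
tool_rot: [0.0, 0.161, 0.987, 0.0]
contact_force: [-2.4, -0.6, 8.3]
gripper_width: 0.003
grasp_force: 4.0
```

>>> servo_tool(motion=[0.1, 0, 0.005, 0, 0, 0, 1, 0.1, 0, 0, 0, 0, 0, 1, 0.1, 0, 0, 0, 0, 0, 1, 0, 0, 0, 0, 0, 0, 1])

```text
t: 18.68
eef_pos: [0.5254, 0.0896, 0.1743]
tool_rot: [0.002, 0.162, 0.987, 0.001]
contact_force: [3.2, -1.8, 4.8]
gripper_width: -0.001
grasp_force: 2.6
```

```bash
cat > bar.py <<'E'
from look import *
def W(l):
    c,s=np.cos(p[2]),np.sin(p[2]);return [p[0]+c*l[0]-s*l[1],p[1]+s*l[0]+c*l[1],l[2]]
k=cal("wrist");R=cv2.Rodrigues(k[2])[0];cc=C(-R.T@k[3].ravel())
im=bot.read_camera("wrist");g=cv2.cvtColor(im,cv2.COLOR_RGB2GRAY)
cv2.imwrite("pics/last.png",im[:,:,::-1])
ys=np.linspace(-.016,.016,65)
def prof(y,z):
    q=np.float32(proj("wrist",[W((x,y,z)) for x in ys],k));return cv2.remap(g,q[:,:1],q[:,1:],1).ravel().astype(int)
print("cam",cc.round(4))
for y,z in[(-.0285,.109),(-.0595,.109),(-.046,.098),(-.044,.098),(-.042,.098),(-.040,.098),(-.038,.098)]:
    print(y,' '.join(map(str,prof(y,z))))
E
python3 bar.py
```

```text
cam [-0.0843  0.0026  0.2441]
-0.0285 230 230 229 228 228 229 230 230 230 230 230 230 231 231 229 229 229 228 228 229 229 230 229 229 230 229 229 231 210 162 141 133 109 91 100 123 139 143 143 142 142 142 141 139 138 142 139 141 140 139 139 138 138 138 137 137 137 135 126 101 85 82 81 81 82
-0.0595 227 226 226 226 227 226 226 225 226 226 225 226 229 229 226 227 226 226 225 227 225 226 225 225 225 225 227 226 225 225 227 219 163 103 101 171 220 227 225 225 225 224 225 225 225 225 225 225 225 225 225 224 225 224 224 223 224 227 228 227 229 226 224 224 230
-0.046 227 226 226 227 227 227 228 227 227 227 227 227 227 227 227 227 227 228 227 227 227 227 235 245 247 247 247 247 247 247 247 247 247 247 247 247 247 247 247 248 249 252 220 96 106 105 131 225 251 248 247 247 247 247 247 247 247 248 248 227 200 202 201 201 200
-0.044 226 227 226 227 227 227 227 227 227 227 227 227 227 228 227 226 228 228 228 228 227 227 235 244 247 247 247 247 247 247 247 247 247 247 247 247 247 247 247 247 250 245 200 98 108 104 103 199 243 252 251 250 250 246 212 212 235 238 218 203 202 200 202 200 202
-0.042 226 227 226 226 227 227 227 227 227 227 227 226 227 227 227 227 227 227 228 227 228 226 234 244 247 247 247 247 247 247 247 247 247 247 247 247 247 247 247 247 249 245 204 100 103 101 101 101 100 99 99 99 99 99 97 97 95 99 141 188 205 201 202 200 201
-0.04 227 226 226 226 227 226 226 227 227 227 227 227 228 228 227 227 227 228 227 227 227 226 234 244 247 247 247 247 247 247 247 247 247 247 247 247 247 247 247 247 247 248 250 249 212 215 215 215 212 207 209 213 212 212 212 189 169 177 193 202 203 202 200 200 201
-0.038 226 227 226 226 227 228 227 227 227 226 227 227 226 227 226 227 228 227 226 227 227 226 233 244 248 248 247 247 247 247 247 247 247 247 247 247 247 247 247 247 248 249 244 211 212 213 213 212 211 211 210 209 209 210 208 207 206 204 203 202 201 200 201 199 200
```

>>> servo_tool(motion=[0, 0, -0.5, 0, 0, 0, 1, 0, 0, -1, 0, 0, 0, 1, -1, -0.3, -0.8, 0, 0, 0, 1, -1, -0.4, 0, 0, 0, 0, 1, -1, -0.4, 0, 0, 0, 0, 1])

```text
t: 19.35
eef_pos: [0.5737, 0.049, 0.2186]
tool_rot: [-0.0, 0.162, 0.987, -0.0]
contact_force: [0.1, -0.8, -0.6]
gripper_width: -0.003
grasp_force: 0.0
```

>>> servo_tool(motion=[-1, -0.4, 0, 0, 0, 0, 1, -0.25, 0, 0, 0, 0, 0, 1, 0, 0, 0, 0, 0, 0, 1])

```text
t: 19.73
eef_pos: [0.5943, 0.0344, 0.2185]
tool_rot: [-0.001, 0.162, 0.987, -0.0]
contact_force: [1.1, 0.5, -0.5]
gripper_width: -0.002
grasp_force: 0.0
```

```bash
python3 bar.py
```

```text
cam [-0.001  -0.028   0.2888]
-0.0285 79 77 76 76 77 78 78 77 76 77 77 77 79 78 77 78 78 76 75 77 77 77 77 78 77 76 77 77 77 77 78 72 48 38 58 75 77 77 76 76 76 78 76 78 76 77 77 76 77 76 75 77 77 77 77 79 78 76 76 76 76 75 75 77 76
-0.0595 80 80 78 78 78 80 80 80 79 80 79 79 79 79 79 80 79 78 77 78 79 79 79 79 79 79 80 80 79 80 81 75 55 38 60 79 80 78 78 82 79 80 81 80 80 79 78 98 147 163 162 162 161 159 158 158 158 158 158 157 157 157 156 156 156
-0.046 79 81 80 79 79 78 80 80 80 71 103 129 130 128 130 130 131 130 131 129 130 131 131 131 129 128 129 130 129 128 127 126 126 126 125 125 126 126 127 115 72 37 38 39 58 108 126 123 122 121 120 119 120 119 120 119 98 75 79 78 80 81 79 80 79
-0.044 81 80 79 78 80 81 80 80 80 72 102 129 130 130 129 130 131 130 130 131 130 129 131 130 130 129 130 129 129 128 129 130 129 128 127 127 126 126 126 116 72 36 40 38 55 109 126 122 122 121 121 121 120 119 122 122 96 73 80 79 79 80 82 81 79
-0.042 81 80 79 79 79 80 79 79 80 73 104 129 130 130 130 130 130 130 130 129 131 131 130 131 130 128 128 128 126 128 128 128 128 127 126 126 127 125 126 114 70 36 40 38 37 38 40 39 38 38 39 41 40 40 43 40 59 76 79 80 80 80 80 81 80
-0.04 80 79 80 79 80 79 78 79 79 79 106 129 129 130 129 128 128 130 129 130 130 131 130 130 130 130 129 128 128 128 127 126 126 126 125 125 125 125 125 125 125 123 123 125 125 124 123 125 124 124 124 122 123 124 123 112 88 77 78 79 80 81 80 79 79
-0.038 81 81 80 80 80 80 80 80 80 80 107 126 129 127 131 129 130 131 130 129 130 131 130 131 131 130 130 127 128 129 127 126 126 126 126 126 124 124 124 124 124 125 124 121 121 121 121 122 121 121 121 121 120 118 118 123 99 77 79 79 78 79 81 82 80
```

The overhead profile still gives +4.6 mm, so the back-drag slipped without turning the drum. I'll repeat it with a firmer press.

>>> servo_tool(motion=[1, 0.4, 0, 0, 0, 0, 1, 1, 0.4, 0, 0, 0, 0, 1, 1, 0.4, 0.4, 0, 0, 0, 1, 0.78, 0.2, 0.8, 0, 0, 0, 1, 0, 0, 0.9, 0, 0, 0, 1])

```text
t: 20.4
eef_pos: [0.5292, 0.0877, 0.1771]
tool_rot: [-0.0, 0.16, 0.987, 0.001]
contact_force: [-0.1, -0.7, 0.0]
gripper_width: -0.005
grasp_force: 0.0
```

>>> servo_tool(motion=[0, 0, 0, 0, 0, 0, 1, 0, 0, 0, 0, 0, 0, 1])

```text
t: 20.65
eef_pos: [0.5314, 0.0856, 0.1778]
tool_rot: [0.0, 0.161, 0.987, 0.0]
contact_force: [-0.1, 0.1, 0.0]
gripper_width: 0.001
grasp_force: 0.0
```

>>> servo_tool(motion=[0, 0, 0.04, 0, 0, 0, 1, 0, 0, 0, 0, 0, 0, 1])

```text
t: 20.9
eef_pos: [0.5319, 0.085, 0.1768]
tool_rot: [0.0, 0.162, 0.987, 0.0]
contact_force: [0.2, -0.3, 0.6]
gripper_width: -0.001
grasp_force: 0.0
```

>>> servo_tool(motion=[0, 0, 0.08, 0, 0, 0, 1, 0, 0, 0, 0, 0, 0, 1])

```text
t: 21.15
eef_pos: [0.5318, 0.0849, 0.1748]
tool_rot: [0.0, 0.162, 0.987, 0.0]
contact_force: [-0.8, -0.8, 0.3]
gripper_width: 0.005
grasp_force: 0.3
```

>>> servo_tool(motion=[0, 0, 0.05, 0, 0, 0, 1, 0, 0, 0, 0, 0, 0, 1])

```text
t: 21.4
eef_pos: [0.5318, 0.085, 0.1742]
tool_rot: [0.0, 0.162, 0.987, 0.0]
contact_force: [-1.3, -1.2, 6.7]
gripper_width: -0.003
grasp_force: 3.0
```

>>> servo_tool(motion=[0, 0, 0.04, 0, 0, 0, 1, 0, 0, 0, 0, 0, 0, 1])

```text
t: 21.65
eef_pos: [0.5319, 0.0849, 0.1736]
tool_rot: [0.0, 0.162, 0.987, 0.0]
contact_force: [-2.7, -0.7, 9.0]
gripper_width: -0.002
grasp_force: 4.4
```

>>> servo_tool(motion=[0.06, 0, 0.03, 0, 0, 0, 1, 0.06, 0, 0.01, 0, 0, 0, 1])

```text
t: 21.9
eef_pos: [0.5314, 0.0851, 0.1736]
tool_rot: [0.002, 0.162, 0.987, 0.0]
contact_force: [3.0, -3.1, 9.2]
gripper_width: -0.003
grasp_force: 4.6
```

>>> servo_tool(motion=[0.07, 0, 0.01, 0, 0, 0, 1, 0.07, 0, 0.01, 0, 0, 0, 1])

```text
t: 22.15
eef_pos: [0.5295, 0.0856, 0.1735]
tool_rot: [0.003, 0.162, 0.987, 0.001]
contact_force: [3.6, -3.3, 9.3]
gripper_width: 0.003
grasp_force: 4.8
```

>>> servo_tool(motion=[0.07, 0, 0.01, 0, 0, 0, 1, 0.07, 0, 0.005, 0, 0, 0, 1])

```text
t: 22.4
eef_pos: [0.5271, 0.0865, 0.1734]
tool_rot: [0.003, 0.162, 0.987, 0.001]
contact_force: [3.8, -3.6, 11.9]
gripper_width: -0.002
grasp_force: 5.3
```

>>> servo_tool(motion=[0.06, 0, 0.005, 0, 0, 0, 1, 0, 0, 0, 0, 0, 0, 1])

```text
t: 22.65
eef_pos: [0.5259, 0.0869, 0.1733]
tool_rot: [0.003, 0.162, 0.987, 0.001]
contact_force: [3.4, -3.6, 10.6]
gripper_width: 0.004
grasp_force: 5.5
```

```bash
python3 bar.py | egrep "cam|^-0.0595|^-0.04[24]"
```

```text
cam [-8.30e-02  2.00e-04  2.43e-01]
-0.0595 224 225 225 224 225 225 223 223 223 227 227 223 223 224 224 224 227 228 225 224 224 224 228 230 226 223 223 222 222 223 226 225 172 98 93 175 224 228 225 224 224 223 227 228 224 221 221 221 222 221 224 226 225 224 223 222 221 220 227 223 222 223 221 220 220
-0.044 224 224 223 224 224 224 224 223 224 223 224 224 224 224 224 224 224 224 224 225 223 222 234 246 248 247 247 248 249 253 196 113 101 100 122 247 253 249 248 248 248 248 248 249 249 235 204 205 204 205 203 203 202 202 202 200 200 199 198 198 186 147 105 85 94
-0.042 224 223 223 223 223 224 224 223 223 224 224 224 224 223 224 224 225 224 225 224 223 223 234 246 248 247 247 248 249 252 199 110 99 102 102 100 101 102 99 100 100 100 100 98 94 92 92 105 174 205 205 202 201 200 200 199 198 199 196 199 188 146 103 85 93
```

The digit moved back about 6 mm and should be near centre. Lift and verify from above.

>>> servo_tool(motion=[0, 0, -0.5, 0, 0, 0, 1, 0, 0, -1, 0, 0, 0, 1, -1, -0.3, -0.8, 0, 0, 0, 1, -1, -0.4, 0, 0, 0, 0, 1, -1, -0.4, 0, 0, 0, 0, 1])

```text
t: 23.32
eef_pos: [0.5732, 0.0471, 0.2167]
tool_rot: [-0.001, 0.161, 0.987, -0.0]
contact_force: [-1.1, 0.7, -0.7]
gripper_width: 0.004
grasp_force: 0.0
```

>>> servo_tool(motion=[-1, -0.4, 0, 0, 0, 0, 1, -0.25, 0, 0, 0, 0, 0, 1, 0, 0, 0, 0, 0, 0, 1])

```text
t: 23.7
eef_pos: [0.5939, 0.0324, 0.2168]
tool_rot: [-0.001, 0.162, 0.987, -0.0]
contact_force: [-0.5, 0.7, -0.4]
gripper_width: -0.001
grasp_force: 0.0
```

```bash
python3 bar.py | egrep "cam|^-0.0595|^-0.04[24]"; python3 -c "
from look import *
k=cal('wrist');print(proj('wrist',[[.556,.171,.114]],k),[(d['uv'],d['p']) for d in bot.boxes_of('wrist','knob_mid')])
o=bot.get_obs();print(C(o['eef_pos']),o['tool_rot'])"
```

```text
cam [-0.0008 -0.03    0.287 ]
-0.0595 80 80 79 79 78 78 79 78 79 77 80 78 80 79 79 80 79 79 80 78 79 78 78 80 80 79 79 77 80 79 79 78 56 40 57 76 81 80 80 80 81 79 81 80 78 78 78 80 80 77 75 91 146 170 172 176 172 165 161 162 163 159 157 157 157
-0.044 79 78 79 80 78 78 79 79 80 82 104 126 131 130 129 130 130 129 129 130 130 130 130 130 129 130 130 132 99 37 39 40 35 105 130 125 126 126 126 125 124 124 123 125 124 124 124 121 121 122 119 122 121 119 119 114 92 79 78 79 79 80 79 78 79
-0.042 81 80 80 81 78 78 81 78 81 76 102 125 129 130 130 129 129 129 129 130 129 129 130 129 130 129 130 133 100 38 38 39 38 34 38 36 38 38 40 40 41 42 39 41 40 36 98 124 123 121 120 121 119 118 120 115 93 77 78 79 79 80 80 79 79
[[570.81605962  94.13757799]] [([557.6, 89.3], 0.9)]
[ 0.08018993 -0.03068694  0.21698218] [-5.31991996e-04  1.61044225e-01  9.86947043e-01  9.66594465e-05]
```

The 4's bar is 1.25 mm before the index (about −0.03 rad): good. Now to the knob.

```bash
python3 -c "
from look import *
print([C(onz('wrist',(557.6,89.3),z)[0]).round(4) for z in(.114,.125)])"
```

```text
[array([-0.0013,  0.0819,  0.114 ]), array([-0.0013,  0.0748,  0.125 ])]
```

>>> servo_tool(motion=[0.5, 1, 0, 0, 0, 0, 1, 0.5, 1, 0, 0, 0, 0, 1, 0.5, 1, 0, 0, 0, 0, 1, 0.5, 1, 0, 0, 0, 0, 1, 0.5, 1, 0, 0, 0, 0, 1])

```text
t: 24.42
eef_pos: [0.5775, 0.1446, 0.2174]
tool_rot: [-0.0, 0.161, 0.987, 0.0]
contact_force: [-0.6, 0.5, -0.0]
gripper_width: -0.001
grasp_force: 0.0
```

>>> servo_tool(motion=[0.5, 1, 0, 0, 0, 0, 1, 0.5, 1, 0, 0, 0, 0, 1, 0.5, 0.8, 0, 0, 0, 0, 1, 0, 0, 0, 0, 0, 0, 1])

```text
t: 24.92
eef_pos: [0.5668, 0.2079, 0.2173]
tool_rot: [-0.0, 0.16, 0.987, 0.0]
contact_force: [-0.1, -0.1, -0.4]
gripper_width: 0.0
grasp_force: 0.0
```

```bash
python3 look.py wrist w8 0 0 640 400 1; python3 -c "
from look import *
print([(np.round(d['uv']),d['p'],C(onz('wrist',d['uv'],.118)[0])) for d in bot.boxes_of('wrist','knob_mid')])"
```

```text
24.925 tip in counter mm [ -0.2 126.8 144.7] F [-0.1 -0.1 -0.4] [-0.     0.16   0.987  0.   ] 0.0726
[(array([237., 240.]), 0.74, array([-0.00386824,  0.07990026,  0.118     ]))]
```

View pics/w8.png

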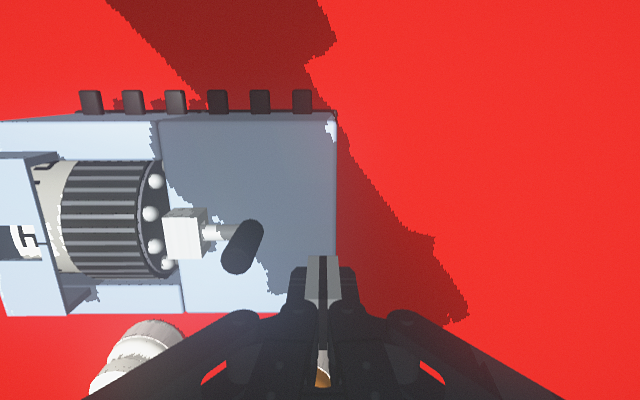

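The fingers (column 322) stand clear on the +y side of the knob (237,245), and the drum still shows the 4. Descend and approach.

>>> servo_tool(motion=[0, 0, 1, 0, 0, 0, 1, 0, 0, 1, 0, 0, 0, 1, 0, -0.3, 0.1, 0, 0, 0, 1, 0, -0.2, 0, 0, 0, 0, 1, 0, 0, 0, 0, 0, 0, 1])

```text
t: 25.65
eef_pos: [0.5651, 0.1954, 0.1763]
tool_rot: [0.001, 0.162, 0.987, 0.0]
contact_force: [0.5, -0.2, 0.3]
gripper_width: 0.001
grasp_force: 0.0
```

>>> servo_tool(motion=[0, -0.1, 0, 0, 0, 0, 1, 0, -0.1, 0, 0, 0, 0, 1])

```text
t: 25.9
eef_pos: [0.5634, 0.1926, 0.1757]
tool_rot: [0.0, 0.161, 0.987, 0.0]
contact_force: [0.4, 0.2, 0.3]
gripper_width: 0.006
grasp_force: 0.0
```

>>> servo_tool(motion=[0, -0.1, 0, 0, 0, 0, 1, 0, -0.1, 0, 0, 0, 0, 1])

```text
t: 26.15
eef_pos: [0.562, 0.1886, 0.1753]
tool_rot: [0.0, 0.161, 0.987, 0.0]
contact_force: [-1.1, -0.2, -0.3]
gripper_width: -0.002
grasp_force: 0.0
```

>>> servo_tool(motion=[0, -0.1, 0, 0, 0, 0, 1, 0, -0.1, 0, 0, 0, 0, 1])

```text
t: 26.4
eef_pos: [0.561, 0.1855, 0.1754]
tool_rot: [0.0, 0.161, 0.987, 0.001]
contact_force: [1.5, 1.7, -1.4]
gripper_width: 0.002
grasp_force: 1.3
```

>>> servo_tool(motion=[0, -0.1, 0, 0, 0, 0, 1, 0, -0.1, 0, 0, 0, 0, 1])

```text
t: 26.65
eef_pos: [0.5596, 0.1814, 0.1754]
tool_rot: [0.0, 0.161, 0.987, 0.0]
contact_force: [1.0, 2.6, -0.9]
gripper_width: -0.001
grasp_force: 1.3
```

>>> servo_tool(motion=[0, -0.1, 0, 0, 0, 0, 1, 0, -0.05, 0, 0, 0, 0, 1])

```text
t: 26.9
eef_pos: [0.5585, 0.1782, 0.1753]
tool_rot: [0.0, 0.161, 0.987, 0.0]
contact_force: [1.1, 1.8, -1.9]
gripper_width: -0.003
grasp_force: 1.3
```

>>> servo_tool(motion=[0, -0.07, 0, 0, 0, 0, 1, 0, -0.05, 0, 0, 0, 0, 1])

```text
t: 27.15
eef_pos: [0.5578, 0.1759, 0.1753]
tool_rot: [0.0, 0.161, 0.987, 0.0]
contact_force: [0.3, 1.7, -1.4]
gripper_width: -0.0
grasp_force: 1.3
```

>>> servo_tool(motion=[0, -0.05, 0, 0, 0, 0, 1, 0, -0.05, 0, 0, 0, 0, 1])

```text
t: 27.4
eef_pos: [0.5572, 0.174, 0.1754]
tool_rot: [0.0, 0.161, 0.987, 0.0]
contact_force: [0.3, 2.2, -0.5]
gripper_width: 0.0
grasp_force: 1.3
```

>>> servo_tool(motion=[0, -0.05, 0, 0, 0, 0, 1, 0, -0.04, 0, 0, 0, 0, 1])

```text
t: 27.65
eef_pos: [0.5567, 0.1725, 0.1754]
tool_rot: [0.0, 0.161, 0.987, 0.0]
contact_force: [2.6, 3.6, -0.9]
gripper_width: 0.003
grasp_force: 2.2
```

>>> servo_tool(motion=[0, -0.05, 0, 0, 0, 0, 1, 0, 0, 0, 0, 0, 0, 1])

```text
t: 27.9
eef_pos: [0.5566, 0.1724, 0.1754]
tool_rot: [0.0, 0.161, 0.987, 0.001]
contact_force: [2.4, 5.1, -0.9]
gripper_width: 0.001
grasp_force: 2.6
```

>>> servo_tool(motion=[0, -0.05, 0, 0, 0, 0, 1, 0, 0, 0, 0, 0, 0, 1])

```text
t: 28.15
eef_pos: [0.5565, 0.1722, 0.1755]
tool_rot: [0.001, 0.161, 0.987, 0.001]
contact_force: [3.6, 6.3, -4.6]
gripper_width: 0.001
grasp_force: 3.7
```

>>> servo_tool(motion=[0, -0.1, 0, 0, 0, 0, 1, 0, 0, 0, 0, 0, 0, 1])

```text
t: 28.4
eef_pos: [0.5563, 0.172, 0.1756]
tool_rot: [0.001, 0.16, 0.987, 0.002]
contact_force: [5.5, 10.1, -6.5]
gripper_width: -0.002
grasp_force: 5.7
```

>>> servo_tool(motion=[0, -0.1, 0, 0, 0, 0, 1, 0, 0, 0, 0, 0, 0, 1])

```text
t: 28.65
eef_pos: [0.5562, 0.1717, 0.1758]
tool_rot: [0.002, 0.16, 0.987, 0.003]
contact_force: [7.7, 14.7, -9.7]
gripper_width: 0.003
grasp_force: 7.8
```

>>> servo_tool(motion=[0, -0.1, 0, 0, 0, 0, 1, 0, 0, 0, 0, 0, 0, 1])

```text
t: 28.9
eef_pos: [0.556, 0.1714, 0.1758]
tool_rot: [0.003, 0.159, 0.987, 0.004]
contact_force: [9.0, 17.9, -9.7]
gripper_width: 0.003
grasp_force: 9.9
```

Firm stop after about 15 mm of travel. Back off gently and verify from the earlier viewpoint.

>>> servo_tool(motion=[0, 0.4, 0, 0, 0, 0, 1, 0, 0.6, 0, 0, 0, 0, 1, 0, 0.8, 0, 0, 0, 0, 1, 0, 0.25, -1, 0, 0, 0, 1, 0, 0, -1, 0, 0, 0, 1])

```text
t: 29.52
eef_pos: [0.567, 0.2047, 0.2154]
tool_rot: [-0.0, 0.161, 0.987, -0.0]
contact_force: [0.2, 0.2, 0.2]
gripper_width: 0.004
grasp_force: 0.0
```

>>> servo_tool(motion=[0, 0, -0.1, 0, 0, 0, 1, 0, 0, 0, 0, 0, 0, 1, 0, 0, 0, 0, 0, 0, 1])

```text
t: 29.9
eef_pos: [0.5666, 0.2035, 0.2164]
tool_rot: [-0.001, 0.161, 0.987, -0.0]
contact_force: [0.4, -1.0, 0.6]
gripper_width: 0.001
grasp_force: 0.0
```

```bash
python3 - <<'E'
from look import *
o=bot.get_obs();print(o['t'],C(o['eef_pos']).round(4),o['contact_force'].round(1))
k=cal("wrist");im=bot.read_camera("wrist")[:,:,::-1].copy();a=cv2.imread("pics/w8.png");cv2.imwrite("pics/last.png",im)
m=lambda t,b:(cv2.minMaxLoc(cv2.matchTemplate(b,t,cv2.TM_CCOEFF_NORMED))[1:4:2])
for n,(u,v,w,h) in dict(knob=(218,215,50,62),guide=(162,205,44,56),keys=(70,85,250,30),win=(0,220,40,40)).items():
    s,(x,y)=m(a[v:v+h,u:u+w],im);print(n,round(s,2),x-u,y-v)
print([(np.round(d['uv']),d['p'],C(onz('wrist',d['uv'],.118,k)[0])) for d in bot.boxes_of('wrist','knob_mid')])
def W(l):
    c,s=np.cos(p[2]),np.sin(p[2]);return [p[0]+c*l[0]-s*l[1],p[1]+s*l[0]+c*l[1],l[2]]
print("px per 14mm",np.diff(proj("wrist",[W((0,.086,.12)),W((0,.072,.12))],k),axis=0))
E
```

```text
29.9 [0.001  0.1226 0.2164] [ 0.4 -1.   0.6]
knob 0.83 -20 -1
guide 0.79 7 -1
keys 0.97 6 -1
win 0.97 7 0
[(array([220., 239.]), 0.57, array([-0.00548162,  0.06903667,  0.118     ]))]
px per 14mm [[-26.42293359   0.05131146]]
```

>>> servo_tool(motion=[-0.5, -1, 0, 0, 0, 0, 1, -0.5, -1, 0, 0, 0, 0, 1, -0.5, -1, 0, 0, 0, 0, 1, -0.5, -1, 0, 0, 0, 0, 1, -0.5, -1, 0, 0, 0, 0, 1])

```text
t: 30.62
eef_pos: [0.5826, 0.0901, 0.2173]
tool_rot: [-0.0, 0.162, 0.987, -0.0]
contact_force: [0.9, -0.6, -0.4]
gripper_width: 0.001
grasp_force: 0.0
```

>>> servo_tool(motion=[-0.5, -0.9, 0, 0, 0, 0, 1, -0.5, -0.8, 0, 0, 0, 0, 1, -0.5, 0, 0, 0, 0, 0, 1, 0, 0, 0, 0, 0, 0, 1])

```text
t: 31.12
eef_pos: [0.6011, 0.0515, 0.2173]
tool_rot: [0.0, 0.161, 0.987, 0.0]
contact_force: [-0.1, 0.4, 0.1]
gripper_width: -0.001
grasp_force: 0.0
```

```bash
python3 bar.py | egrep "cam|^-0.0595|^-0.04[24]"; python3 - <<'E'
from bar import W,k,g,np,proj,cv2
# profile along y at x=0 from guide through shaft to knob, at shaft height ~.095 and knob top
for z in(.103,.132):
    ys=np.arange(.036,.110,.001);q=np.float32(proj("wrist",[W((0,y,z)) for y in ys],k));print(z,q[0],q[-1],cv2.remap(g,q[:,:1],q[:,1:],1).ravel())
E
```

```text
cam [-0.     -0.0097  0.2874]
-0.0595 172 172 172 173 173 168 169 170 171 171 170 171 169 170 172 168 168 168 169 169 166 167 167 166 166 165 165 166 166 164 167 168 120 64 107 153 165 164 163 163 162 162 162 161 160 160 160 160 159 158 159 159 158 160 165 165 163 163 160 157 157 157 156 155 156
-0.044 80 80 79 80 79 79 80 79 80 76 103 126 131 131 130 130 130 130 130 130 130 129 130 130 130 129 131 134 101 42 42 42 38 106 132 130 130 128 130 129 128 126 127 127 123 125 124 124 123 121 123 122 122 121 121 116 96 82 82 82 83 83 82 84 84
-0.042 80 81 81 79 79 79 79 80 78 78 114 133 131 130 129 129 129 130 131 131 130 131 131 130 129 130 131 121 82 41 42 44 44 44 42 42 42 42 44 44 42 47 43 47 45 40 101 125 123 125 123 122 122 123 122 116 96 81 81 82 81 81 82 83 84
cam [-0.0007 -0.0094  0.2874]
-0.0285 78 77 79 79 79 80 81 78 79 81 80 80 80 80 81 80 80 79 80 80 81 81 82 81 79 79 80 81 80 80 82 75 51 40 58 76 79 79 79 80 81 81 81 80 80 79 80 81 81 81 81 81 81 81 80 79 80 80 80 80 80 80 81 81 79
-0.0595 171 176 172 171 170 171 172 171 175 179 178 172 168 168 169 170 169 170 173 175 174 169 
[... 1393 characters left out ...]
004  90.1712 ] [558.7057   89.93145] [ 63  85  87  86  88  88  89  89  87  88  88  87  87  87  82 163 162 161
 160 161 162 161 161 162  64  41  46  46  46  45  48  48  47  48  47  46
  46  49  47  62  65  61  60  58  59  57  55  56  56  55  56  57  55  56
  56  58  60 139 137 137 140 137 137 139 138 138 138 136 135 137 135 137
 136 137 135]
0.132 [429.032     90.399765] [602.6994   90.12551] [ 85  87  87  88  86  79 163 162 160 162 161 160 159  89  42  45  46  45
  47  47  47  48  47  46  48  47  69  63  60  58  58  57  55  57  54  56
  58  52  57  58  54 139 139 137 136 137 138 137 137 136 136 136 135 136
 135 135 136 138 138 135 137 136 136 137 134 109  79  78  78  79  78  76
  77  76  75]
```

```bash
python3 -c "
from station import bot
print(bot.hand_in())"
```

```text
the job is handed in; nothing more can be done
None
```

I turned the drum to 4, pushed the bolt against its stop, let go and handed the job in; the images put the drum about 0.03 rad short of centre and the knob at the home position, but no verdict came back.

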